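# Fetch the brass fitting from behind the cans

### The job

The brass pipe fitting stands at the back of the stock tray, behind the tin and the spray can. Clear both cans away, upright, onto the black side mat, then stand the fitting upright in the middle of the round white pad, wholly on it, and only then put each can back in the tray on the very spot where it stood at the start. Do not tip the cans over, and leave the other things on the bench alone.

Things in the scene. Friction and masses are not known exactly. Their poses are not given: they have to be found in the camera images.
- tin_mid (a point): Stout closed steel tin with a paper band, an upright plain cylinder 64 mm in diameter and 110 mm tall, 0.3 to 0.6 kg. The point is on its axis 55 mm above its underside (half-way up); z is up. Grip it on its upper half. It starts upright in the stock tray, at the front left or front right.
- spray_mid (a point): Slim aluminium spray can with a white band, upright, 50 mm in diameter, 130 mm tall: straight side up to 100 mm, then a shoulder and a grey cap 33 mm in diameter; 0.2 to 0.4 kg. The point is on its axis 65 mm above its underside (half-way up); z is up. Grip it high on its straight side (80 to 95 mm up). It starts beside the tin, in the other front place; 35 to 50 mm are free between the cans.
- fitting_mid (a point): Brass pipe nipple standing on its hexagon: foot 44 mm across corners and 18 mm high, above it a round threaded stub 30 mm in diameter; 48 mm tall in all, about 0.2 kg. The point is on its axis 24 mm above its underside (half-way up); z is up. Grip it on the stub. It starts at the back of the stock tray (away from the robot), behind the gap between the cans, 5 to 25 mm from them.
- stock_tray: Fixed shallow grey steel tray, 170 mm (its x, front to back) by 240 mm (its y), rim 25 mm above the bench, walls 3 mm, inner floor 3 mm above its origin. Origin: centre of its underside, on the bench. Its x axis points to its back, away from the robot, its y along the row of the two cans, which stand about 50 mm either side of its centre line.
- mat: Fixed black rubber side mat, a flat rectangle 200 mm (its x, roughly fore and aft) by 130 mm (its y), 4 mm thick. Origin: centre of its underside, on the bench; its top is 4 mm above. It lies on the left or on the right of the stock tray, the pad on the other side. Empty at the start.
- pad: Fixed round white plastic pad, 72 mm in diameter, 6 mm thick. Origin: centre of its underside, on the bench; its top is 6 mm above. Empty at the start.
- tape_roll: Bystander: grey ring-shaped roll of tape lying flat, 90 mm in diameter, 24 mm high, loose. Origin: centre of its underside. Leave it alone.
- wrench: Bystander: steel wrench, some 180 mm long, lying flat crosswise between the robot and the tray, loose. Origin: under its middle. Leave it alone.
- screw_box: Bystander: small cardboard box, 60 by 85 mm, 36 mm high, loose. Origin: centre of its underside. Leave it alone.
There are look-alikes about, which are no part of the job. Leave any red look-alike of the part that bears tin_mid alone.

How it is judged:
On the way, in this order (a step that is already met when the one before it is completed fails the run):
1. both cans stand upright and released, wholly on the side mat, while the fitting is still in the stock tray (x of tin_mid in the frame of mat between -0.072 and 0.072 m and y of tin_mid in the frame of mat between -0.037 and 0.037 m and z of tin_mid in the frame of mat below 0.063 m and angle between each of tin_mid, spray_mid's own z axis and vertical below 0.1 rad and linear speed of each of tin, spray below 0.02 m/s and angular speed of each of tin, spray below 0.2 rad/s and contact force between the fingers and tin below 0.1 N and x of spray_mid in the frame of mat between -0.079 and 0.079 m and y of spray_mid in the frame of mat between -0.044 and 0.044 m and z of spray_mid in the frame of mat below 0.073 m and contact force between the fingers and spray below 0.1 N and x of fitting_mid in the frame of stock_tray between -0.085 and 0.085 m and y of fitting_mid in the frame of stock_tray between -0.12 and 0.12 m), for 0.2 s.
2. the fitting stands upright and released on the round pad, the cans still upright on the mat (horizontal distance between fitting_mid and pad below 0.015 m and z of fitting_mid in the frame of pad below 0.034 m and angle between each of fitting_mid, tin_mid, spray_mid's own z axis and vertical below 0.1 rad and linear speed of each of fitting, tin, spray below 0.02 m/s and angular speed of each of fitting, tin, spray below 0.2 rad/s and contact force between the fingers and fitting below 0.1 N and x of tin_mid in the frame of mat between -0.072 and 0.072 m and y of tin_mid in the frame of mat between -0.037 and 0.037 m and z of tin_mid in the frame of mat below 0.063 m and contact force between the fingers and tin below 0.1 N and x of spray_mid in the frame of mat between -0.079 and 0.079 m and y of spray_mid in the frame of mat between -0.044 and 0.044 m and z of spray_mid in the frame of mat below 0.073 m and contact force between the fingers and spray below 0.1 N), for 0.2 s.
At the end, for the whole second after the job is handed in: The tin and the spray can each stand upright (within 0.1 rad), at rest and released, within 15 mm of where they stood at the start; the fitting stands upright (within 0.1 rad), at rest and released, on the round pad, its axis within 15 mm of the pad's centre (distance of each of tin_mid, spray_mid from where it was at the start of the episode below 0.015 m and angle between each of tin_mid, spray_mid, fitting_mid's own z axis and vertical below 0.1 rad and linear speed of each of tin, spray, fitting below 0.02 m/s and angular speed of each of tin, spray, fitting below 0.2 rad/s and contact force between the fingers and tin below 0.1 N and contact force between the fingers and spray below 0.1 N and horizontal distance between fitting_mid and pad below 0.015 m and z of fitting_mid in the frame of pad below 0.034 m and contact force between the fingers and fitting below 0.1 N); the robot touches nothing.
It fails at once if a can is tipped over (angle between any of tin_mid, spray_mid's own z axis and vertical above 0.6 rad).
It fails at once if a bystander is shifted by more than 20 mm (distance of any of tape_roll, wrench, screw_box from where it was at the start of the episode above 0.02 m).
It also fails if it takes over 128 s, if anything falls off the work surface, if the arm or the gripper's body presses on something with over 40 N, if the wrist force passes 120 N, or if a joint passes its speed limit or range.

### The arm

A 6-joint arm with a two-finger parallel gripper is mounted at the origin on the work surface. World frame = base frame: x ahead of the robot, y to its left, z up, the work surface at z = 0. Lengths are in m, angles in rad, forces in N, time in s.
With the tool pointing down it reaches from about 0.35 to 0.925 m from the base axis. Payload 6.4 kg.
Tool frame: the origin (TCP) lies midway between the tips of the shut fingers; the grasp point (between the pads) lies 19 mm behind it (ctrl.tcp_to_grasp is the distance from the TCP to the grasp point, in m); z points along the fingers, y is the direction in which the jaws open and shut (so a half turn about z gives the same grasp; the last joint's range is limited). The gripper opens to 85 mm and grips with 20 to 120 N. Pads are 22 mm wide; open, the fingers measure 114 mm over their backs; the gripper's body (76 mm by 85 mm) begins 54 mm behind the grasp point. The pads swing forward as they close: fully open they stand 13 mm farther back than shut.
Start: joints at [0.996, 0.245, 1.558, -0, 1.339, -0.174], TCP at [0.254, 0.598, 0.231] pointing down, gripper open.
Joint ranges: [-3.13, 3.13], [-1.02, 2.26], [0.13, 2.54], [-0.95, 4.09], [0.21, 2.88], [-2.74, 2.74]. Speed limits (rad/s): [2.57, 2.57, 3.14, 3.14, 3.14, 3.14].

### API

Orientations are given as a unit quaternion [w, x, y, z].
In Python, from rig import ctrl gives the robot as it stands. The module is installed in compiled form; this text tells all that it offers.
- The arm moves only by the tool drive_tool, never from a script. Its argument "moves" is a list of rows, each an object of numbers: "dx", "dy", "dz": the shift along the tool's x, y, z in mm; "roll": the turn about the tool's z in degrees; "fingers": the opening, from -1 (shut) to 1 (fully open). In form: [{"dx": .., "dy": .., "dz": .., "roll": .., "fingers": ..}, ...]. A call has exactly 10 rows; each row shifts and turns the commanded pose from where the row before left it, along the tool's axes as they then stand; what a row does not reach is not made up. A row lasts 1/8 s, in which the tool goes at most 62.5 mm and 10.7 degrees, less where a joint would pass 70% of its speed; a pose out of reach is approached as far as the arm can. A call is refused whole if a number of a shift passes 62.5 or a number of a turn 10.7, either way. A call with a gripper value outside its range is refused whole. The fingers move at their own pace and stop on an object; "squeeze" is the grip in N (left out, the last holds). Time passes only in rows, so rows that do not move let the fingers close, or fill a call up. It gives the time, the measured TCP pose, the force and the opening at its end, in the units of the state.
- ctrl.get_obs(): the state, without advancing time (a new reading comes with each control period).
- ctrl.capture(name): name is "side" or "top" or "wrist"; returns a dict with "image" (480x640x3 uint8, red, green, blue), "camera_matrix" (3x3 intrinsics, pixels), "dist" ([k1, k2, p1, p2, k3] as OpenCV has them; the pictures are not rectified), "cam_to_world" (4x4, takes a point from camera to world coordinates). Camera axes: x right, y up, looking along -z (the intrinsics and any distortion apply to the point x, -y, -z); pixel columns grow to the right and rows downward; lengths in m; the calibration is good to about 2 mm. A picture is of the moment at which its call begins. There is no depth.
- ctrl.finish_job(): hands the job in, once; it reports no verdict.
The state is a dict: "clock": time; "joint_pos": joint angles; "joint_vel": joint speeds; "joint_torque": joint torques, N m; "eef_pos": TCP position; "orientation": TCP orientation; "contact_force": force on the tool from outside, world axes, zero at the start; "torque": the same for the moment, N m; "opening": finger opening in m.
Only numpy, scipy, OpenCV 4.12 (cv2) and the standard library are available. Lean on these libraries where they do the work, as an engineer would, in place of code of your own. Each camera call takes 0.05 s, during which the arm holds its last target.

## Working session

There is one attempt and no reset: what is moved stays moved. The work goes in short steps, Python scripts to look and compute and a tool call to move; the robot and the scene stay as the last step left them, time stands still between calls to the robot, and variables do not carry over. Pictures are saved under pics/ and viewed, and the job is handed in when it is done.

Besides the shell and the picture viewer there is one more tool, called after "Call:" as name([rows], argument=value, ...), one row to a line, values as JSON. drive_tool: Moves the arm, as the interface text tells. Its arguments: {"type":"object","properties":{"moves":{"type":"array"},"squeeze":{"type":"number"}},"required":["moves"]}

```bash
mkdir -p pics; cat > h.py <<'E'
import numpy as np, cv2
from rig import ctrl
def shot(cam,fn):
    c=ctrl.capture(cam); cv2.imwrite('pics/%s.png'%fn,c['image'][:,:,::-1]); np.savez('pics/%s.npz'%fn,K=c['camera_matrix'],d=c['dist'],T=c['cam_to_world']); return c
def load(fn):
    z=np.load('pics/%s.npz'%fn); return z['K'],z['d'],z['T']
def ray(fn,uv):
    K,d,T=load(fn); p=cv2.undistortPoints(np.array([[uv]],float),K,d)[0,0]
    v=T[:3,:3]@np.array([p[0],-p[1],-1]); return T[:3,3],v
def onz(fn,uv,z):
    o,v=ray(fn,uv); return o+v*(z-o[2])/v[2]
def proj(fn,P):
    K,d,T=load(fn); P=np.atleast_2d(P); q=(P-T[:3,3])@T[:3,:3]; q=q*[1,-1,-1]
    return cv2.projectPoints(q,np.zeros(3),np.zeros(3),K,d)[0][:,0]
def tri(l):
    A=np.zeros((3,3));b=np.zeros(3)
    for fn,uv in l:
        o,v=ray(fn,uv); v=v/np.linalg.norm(v); M=np.eye(3)-np.outer(v,v); A+=M;b+=M@o
    return np.linalg.solve(A,b)
E
python3 - <<'E'
from h import *
for c in ['side','top','wrist']:
    r=shot(c,c+'0'); print(c,r['cam_to_world'].round(3).tolist(),r['camera_matrix'].round(1).tolist(),r['dist'])
print(ctrl.get_obs(), ctrl.tcp_to_grasp)
E
```

```text
side [[-1.0, -0.001, -0.013, 0.544], [-0.008, -0.704, 0.71, 0.898], [-0.01, 0.71, 0.704, 0.997], [0.0, 0.0, 0.0, 1.0]] [[580.8, 0.0, 321.4], [0.0, 580.8, 232.0], [0.0, 0.0, 1.0]] [-0.00550197  0.          0.          0.          0.        ]
top [[0.021, 0.985, -0.169, 0.344], [-1.0, 0.021, -0.004, -0.001], [-0.0, 0.169, 0.986, 1.322], [0.0, 0.0, 0.0, 1.0]] [[613.4, 0.0, 321.4], [0.0, 613.4, 233.7], [0.0, 0.0, 1.0]] [0.02640036 0.         0.         0.         0.        ]
wrist [[0.391, -0.876, -0.282, 0.18], [0.92, 0.372, 0.121, 0.629], [-0.001, -0.307, 0.952, 0.373], [0.0, 0.0, 0.0, 1.0]] [[430.6, 0.0, 315.9], [0.0, 430.6, 241.8], [0.0, 0.0, 1.0]] [0.01773871 0.         0.         0.         0.        ]
{'clock': 0.15, 'joint_pos': array([ 9.95925734e-01,  2.45704660e-01,  1.55875300e+00, -1.70581783e-05,
        1.33865460e+00, -1.74122655e-01]), 'joint_vel': array([ 9.85369055e-04, -1.88722775e-03, -5.94856930e-03,  1.99470252e-04,
        1.09763077e-03, -8.15586318e-05]), 'joint_torque': array([ 1.39057913e-03, -4.29988003e+01, -3.26551652e+01, -1.21398771e-04,
        3.48796006e-03, -2.15691989e-05]), 'eef_pos': array([0.25334637, 0.59813182, 0.2303906 ]), 'orientation': array([-2.70214358e-04,  1.99033844e-01,  9.79992322e-01, -7.10175551e-04]), 'contact_force': array([ 0.28164474,  0.10913536, -0.38572683]), 'torque': array([0.05928482, 0.02887267, 0.02693965]), 'opening': 0.08554117922109976} 0.0187
```

View pics/side0.png

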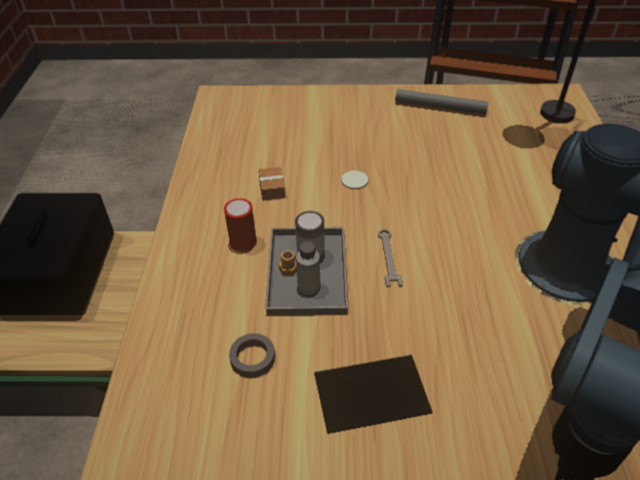

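View pics/top0.png

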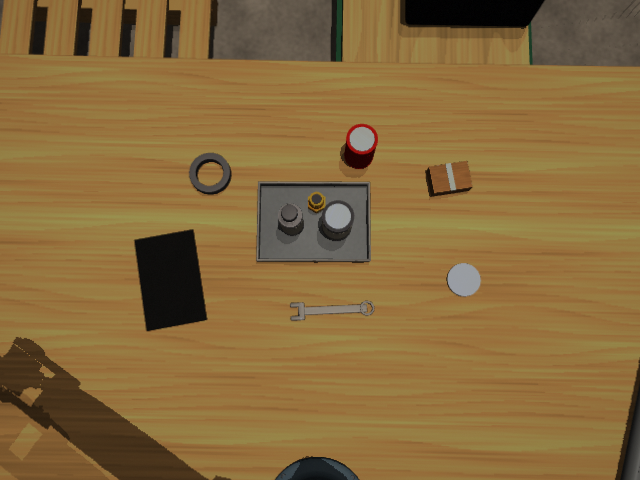

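View pics/wrist0.png

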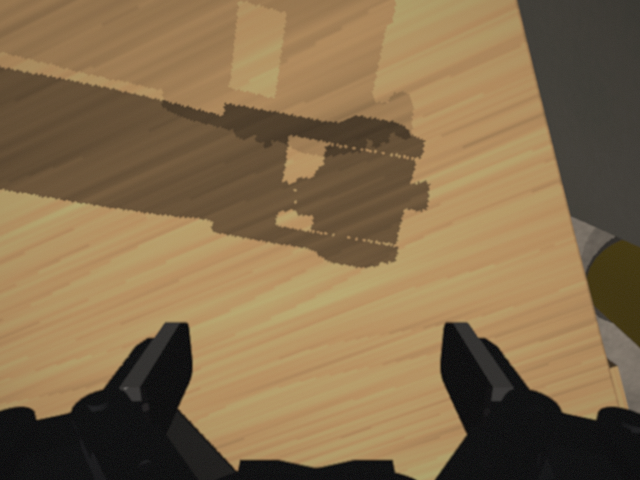

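Top view: mat about (170,280), tray (314,222), spray cap (290,211), tin top (338,216), fitting (317,200), pad (464,280), red look-alike (362,140), wrench (333,310), tape (210,174). I'll enlarge the view to pick the pixels precisely.

```bash
python3 - <<'E'
import cv2
a=cv2.imread('pics/top0.png')[170:275,245:385]; cv2.imwrite('pics/topc.png',cv2.resize(a,None,fx=5.5,fy=5.5,interpolation=cv2.INTER_CUBIC))
a=cv2.imread('pics/side0.png')[190:320,255:360]; cv2.imwrite('pics/sidec.png',cv2.resize(a,None,fx=4.5,fy=4.5,interpolation=cv2.INTER_CUBIC))
E
```

```text
(no output)
```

View pics/topc.png

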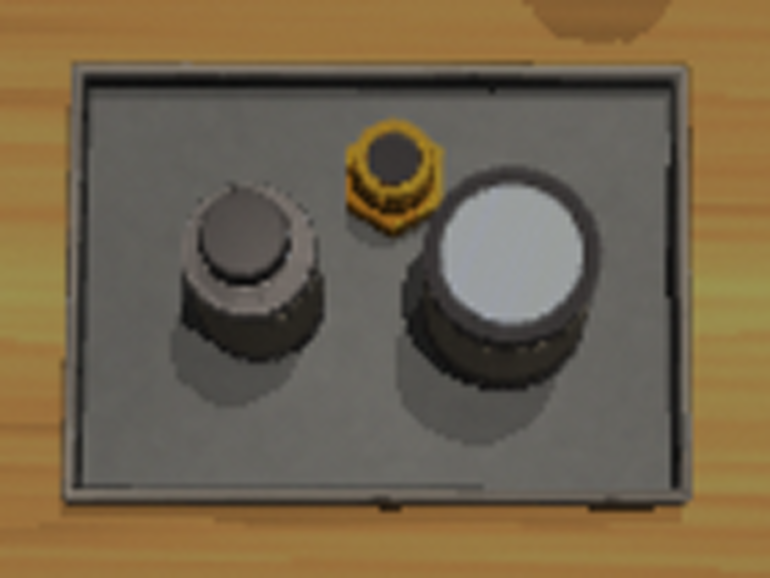

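View pics/sidec.png

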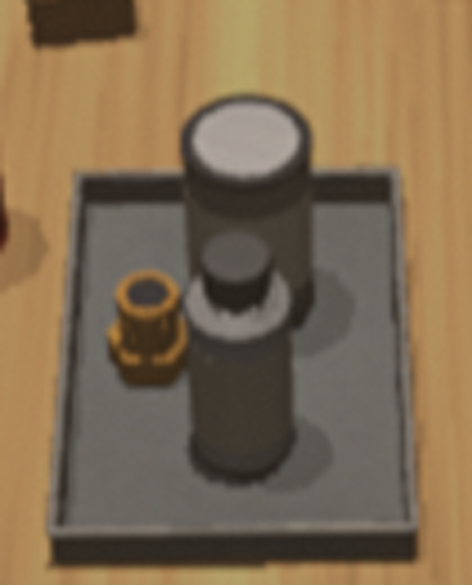

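```bash
python3 - <<'E'
from h import *
T=lambda u,v:(u/5.5+245-.4,v/5.5+170-.4)
S=lambda u,v:(u/4.5+255-.4,v/4.5+190-.4)
for n,t,s,z in [('tin',T(512,252),S(246,142),.113),('spray',T(247,232),S(237,257),.133),('fit',T(394,158),S(148,293),.051)]:
    print(n,tri([('top0',t),('side0',s)]).round(4),onz('top0',t,z).round(4),onz('side0',s,z).round(4))
for c in [(75,64),(688,67),(690,500),(64,503)]: print('tray',onz('top0',T(*c),.025).round(4))
for f in ['top0','side0']:
    im=cv2.imread('pics/%s.png'%f)
    x0,y0,x1,y1=(440,255,490,305) if f=='top0' else (335,165,375,195)
    g=im.min(2); m=np.zeros_like(g); m[y0:y1,x0:x1]=(g[y0:y1,x0:x1]>130)*255
    c=max(cv2.findContours(m,0,1)[0],key=cv2.contourArea); e=cv2.fitEllipse(c); print('pad',f,e,onz(f,e[0],.006).round(4))
    x0,y0,x1,y1=(120,220,220,340) if f=='top0' else (300,340,440,440)
    g=im.max(2); m=np.zeros_like(g); m[y0:y1,x0:x1]=(g[y0:y1,x0:x1]<35)*255
    c=max(cv2.findContours(m,0,1)[0],key=cv2.contourArea); b=cv2.boxPoints(cv2.minAreaRect(c)); ap=cv2.approxPolyDP(c,5,True)[:,0]
    print('mat',f,ap.tolist(),[onz(f,p,.004)[:2].round(4).tolist() for p in ap])
# bystanders
for n,p,z in [('wrenchL',(291,311),.0),('wrenchR',(374,308),0),('red',(362,140),.11),('tape',(210,172),.024),('box',(449,176),.036)]: print(n,onz('top0',p,z).round(3))
E
```

```text
tin [ 0.5882 -0.0287  0.1124] [ 0.589  -0.0288  0.113 ] [ 0.5872 -0.0277  0.113 ]
spray [0.5896 0.0673 0.1311] [0.5903 0.0671 0.133 ] [0.5886 0.0695 0.133 ]
fit [0.6368 0.016  0.0517] [0.6376 0.0159 0.051 ] [0.6362 0.0155 0.051 ]
tray [0.679  0.1434 0.025 ]
tray [ 0.683  -0.0992  0.025 ]
tray [ 0.5104 -0.1014  0.025 ]
tray [0.5041 0.1409 0.025 ]
pad top0 ((463.5868835449219, 279.12432861328125), (30.884382247924805, 32.52399444580078), 137.28761291503906) [ 0.4769 -0.3037  0.006 ]
mat top0 [[192, 230], [135, 240], [147, 330], [205, 319]] [[0.5719, 0.2858], [0.5472, 0.4079], [0.355, 0.3684], [0.3804, 0.2471]]
pad side0 ((354.37725830078125, 178.4871826171875), (15.588126182556152, 25.706892013549805), 91.27268981933594) [ 0.4757 -0.3045  0.006 ]
mat side0 [[400, 418], [356, 426]] [[0.4138, 0.3812], [0.495, 0.397]]
wrenchL [0.401 0.065 0.   ]
wrenchR [ 0.411 -0.113  0.   ]
red [ 0.749 -0.076  0.11 ]
tape [0.698 0.249 0.024]
box [ 0.696 -0.269  0.036]
```

Call:
drive_tool([
  {"roll":9.6,"fingers":1},
  {"roll":9.6,"fingers":1},
  {"roll":9.6,"fingers":1},
  {"roll":9.6,"fingers":1},
  {"roll":9.6,"fingers":1},
  {"roll":9.6,"fingers":1},
  {"roll":9.4,"fingers":1},
  {"dx":-44,"dy":28,"fingers":1},
  {"dx":-44,"dy":28,"fingers":1},
  {"dx":-44,"dy":28,"fingers":1},
], squeeze=40)

```text
invalid input at $.moves[0]: expected keys dx, dy, dz, roll, fingers
```

Call:
drive_tool([
  {"dx":0,"dy":0,"dz":0,"roll":9.6,"fingers":1},
  {"dx":0,"dy":0,"dz":0,"roll":9.6,"fingers":1},
  {"dx":0,"dy":0,"dz":0,"roll":9.6,"fingers":1},
  {"dx":0,"dy":0,"dz":0,"roll":9.6,"fingers":1},
  {"dx":0,"dy":0,"dz":0,"roll":9.6,"fingers":1},
  {"dx":0,"dy":0,"dz":0,"roll":9.6,"fingers":1},
  {"dx":0,"dy":0,"dz":0,"roll":9.4,"fingers":1},
  {"dx":-44,"dy":28,"dz":0,"roll":0,"fingers":1},
  {"dx":-44,"dy":28,"dz":0,"roll":0,"fingers":1},
  {"dx":-44,"dy":28,"dz":0,"roll":0,"fingers":1},
], squeeze=40)

```text
clock: 1.4
eef_pos: [0.3381, 0.4651, 0.2309]
orientation: [0.0, 0.707, 0.708, -0.0]
contact_force: [1.6, -0.1, 0.1]
opening: 0.0852
```

Call:
drive_tool([
  {"dx":-49,"dy":31,"dz":0,"roll":0,"fingers":1},
  {"dx":-49,"dy":31,"dz":0,"roll":0,"fingers":1},
  {"dx":-49,"dy":31,"dz":0,"roll":0,"fingers":1},
  {"dx":-49,"dy":31,"dz":0,"roll":0,"fingers":1},
  {"dx":-49,"dy":31,"dz":0,"roll":0,"fingers":1},
  {"dx":-49,"dy":31,"dz":0,"roll":0,"fingers":1},
  {"dx":-49,"dy":31,"dz":0,"roll":0,"fingers":1},
  {"dx":-49,"dy":31,"dz":0,"roll":0,"fingers":1},
  {"dx":-5,"dy":3,"dz":0,"roll":0,"fingers":1},
  {"dx":0,"dy":0,"dz":0,"roll":0,"fingers":1},
])

```text
clock: 2.65
eef_pos: [0.5886, 0.0698, 0.2308]
orientation: [-0.001, 0.707, 0.707, -0.0]
contact_force: [0.5, 0.3, 0.3]
opening: 0.0855
```

```bash
python3 - <<'E'
from h import *
shot('wrist','w1'); print(ctrl.get_obs()['eef_pos'],ctrl.get_obs()['joint_pos'].round(2)); 
print(proj('w1',np.array([[.5885,-.0285,.113],[.5895,.068,.133],[.637,.016,.051]])))
E
```

```text
[0.58829438 0.07053103 0.23089217] [-0.07  0.11  1.71  0.    1.32 -0.07]
[[317.23878691 368.64507864]
 [318.88975424 246.99922806]
 [377.33483742 275.76888257]]
```

View pics/w1.png

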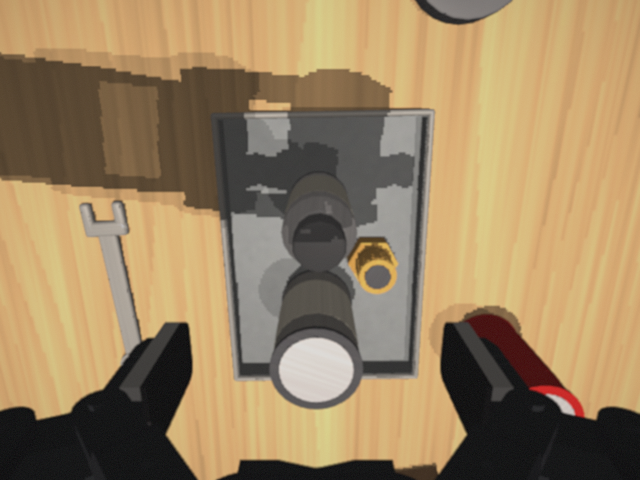

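Wrist view: tin top at (317,369) and fitting at (377,276) fit the estimates. The spray cap at (320,243) puts the spray can at y≈0.069. I'll go down on it.

Call:
drive_tool([
  {"dx":-1.5,"dy":1,"dz":45,"roll":0,"fingers":1},
  {"dx":0,"dy":0,"dz":45,"roll":0,"fingers":1},
  {"dx":0,"dy":0,"dz":35,"roll":0,"fingers":1},
  {"dx":0,"dy":0,"dz":25,"roll":0,"fingers":1},
  {"dx":0,"dy":0,"dz":11,"roll":0,"fingers":1},
  {"dx":0,"dy":0,"dz":0,"roll":0,"fingers":-1},
  {"dx":0,"dy":0,"dz":0,"roll":0,"fingers":-1},
  {"dx":0,"dy":0,"dz":0,"roll":0,"fingers":-1},
  {"dx":0,"dy":0,"dz":0,"roll":0,"fingers":-1},
  {"dx":0,"dy":0,"dz":0,"roll":0,"fingers":-1},
])

```text
clock: 3.95
eef_pos: [0.5909, 0.0684, 0.0721]
orientation: [0.001, 0.707, 0.707, 0.001]
contact_force: [-2.0, 2.1, 6.0]
opening: 0.0491
```

```bash
python3 - <<'E'
from h import *
shot('wrist','w2');shot('side','s2');print(ctrl.get_obs())
E
```

```text
{'clock': 4.05, 'joint_pos': array([-7.54563063e-02,  3.09874915e-01,  1.79617717e+00,  4.90909059e-04,
        1.03349221e+00, -7.63020820e-02]), 'joint_vel': array([-0.00079557,  0.00043567,  0.00076236, -0.00106518, -0.00050477,
        0.00013345]), 'joint_torque': array([-8.46218392e-01, -3.73374188e+01, -2.61700469e+01, -2.05459418e-01,
       -6.07749838e-01,  1.19637733e-02]), 'eef_pos': array([0.59084948, 0.0683607 , 0.07204233]), 'orientation': array([6.39559609e-04, 7.06896017e-01, 7.07316710e-01, 8.27296794e-04]), 'contact_force': array([-2.54401199,  1.04681584,  5.57999458]), 'torque': array([0.19064931, 0.45566574, 0.06885242]), 'opening': 0.04867092046596464}
```

View pics/w2.png

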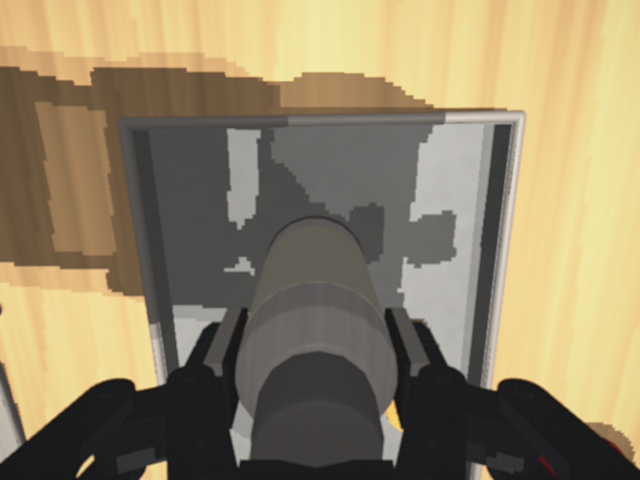

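View pics/s2.png

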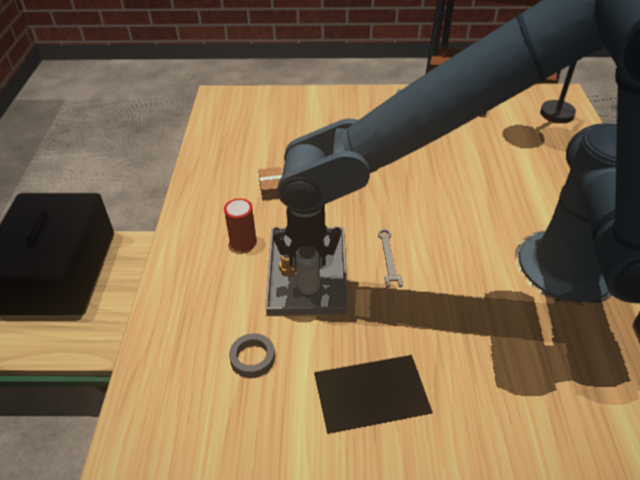

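Opening is 49 mm and the can sits between the pads, upright. I'll lift it and carry it to the mat at (0.5115, 0.368).

Call:
drive_tool([
  {"dx":0,"dy":0,"dz":-20,"roll":0,"fingers":-1},
  {"dx":0,"dy":0,"dz":-40,"roll":0,"fingers":-1},
  {"dx":25,"dy":-7,"dz":0,"roll":0,"fingers":-1},
  {"dx":50,"dy":-13,"dz":0,"roll":0,"fingers":-1},
  {"dx":50,"dy":-13,"dz":0,"roll":0,"fingers":-1},
  {"dx":50,"dy":-13,"dz":0,"roll":0,"fingers":-1},
  {"dx":50,"dy":-13,"dz":0,"roll":0,"fingers":-1},
  {"dx":50,"dy":-13,"dz":0,"roll":0,"fingers":-1},
  {"dx":25,"dy":-7,"dz":0,"roll":0,"fingers":-1},
  {"dx":0,"dy":0,"dz":0,"roll":0,"fingers":-1},
])

```text
clock: 5.3
eef_pos: [0.5099, 0.3697, 0.1308]
orientation: [0.0, 0.706, 0.708, 0.0]
contact_force: [0.6, -0.7, -4.4]
opening: 0.0489
```

```bash
python3 - <<'E'
from h import *
shot('side','s3');o=ctrl.get_obs();print(o['eef_pos'],o['opening'],o['contact_force'])
E
```

```text
[0.51040434 0.3685205  0.1306646 ] 0.0485263753719879 [-0.81836502  0.16384686 -3.57605788]
```

View pics/s3.png

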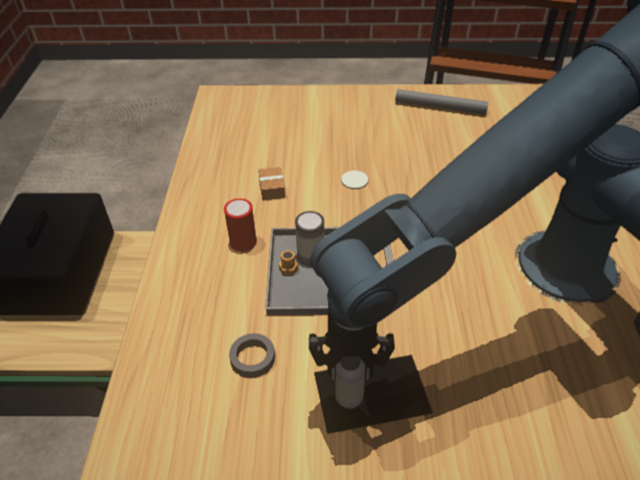

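Call:
drive_tool([
  {"dx":0,"dy":0,"dz":25,"roll":0,"fingers":-1},
  {"dx":0,"dy":0,"dz":20,"roll":0,"fingers":-1},
  {"dx":0,"dy":0,"dz":8,"roll":0,"fingers":-1},
  {"dx":0,"dy":0,"dz":4,"roll":0,"fingers":-1},
  {"dx":0,"dy":0,"dz":1,"roll":0,"fingers":-1},
  {"dx":0,"dy":0,"dz":0,"roll":0,"fingers":-1},
  {"dx":0,"dy":0,"dz":0,"roll":0,"fingers":0.5},
  {"dx":0,"dy":0,"dz":0,"roll":0,"fingers":1},
  {"dx":0,"dy":0,"dz":0,"roll":0,"fingers":1},
  {"dx":0,"dy":0,"dz":0,"roll":0,"fingers":1},
])

```text
clock: 6.6
eef_pos: [0.5108, 0.3682, 0.0724]
orientation: [0.0, 0.707, 0.707, 0.0]
contact_force: [-0.1, 0.9, -0.4]
opening: 0.0853
```

```bash
python3 - <<'E'
from h import *
shot('side','s4');shot('wrist','w4');o=ctrl.get_obs();print(o['eef_pos'],o['opening'],o['contact_force'])
E
```

```text
[0.51077924 0.36818397 0.07236437] 0.08560466863000413 [-0.43572049  0.58039909  0.0920114 ]
```

View pics/w4.png

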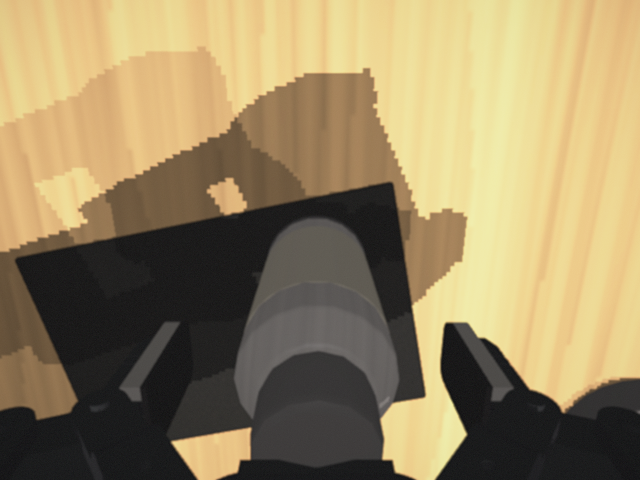

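Spray stands upright on the mat near its back-left corner. I'll raise the arm and go to the tin.

Call:
drive_tool([
  {"dx":0,"dy":0,"dz":-30,"roll":0,"fingers":1},
  {"dx":0,"dy":0,"dz":-60,"roll":0,"fingers":1},
  {"dx":0,"dy":0,"dz":-40,"roll":0,"fingers":1},
  {"dx":-56,"dy":11,"dz":0,"roll":0,"fingers":1},
  {"dx":-57,"dy":11,"dz":0,"roll":0,"fingers":1},
  {"dx":-57,"dy":11,"dz":0,"roll":0,"fingers":1},
  {"dx":-57,"dy":11,"dz":0,"roll":0,"fingers":1},
  {"dx":-57,"dy":11,"dz":0,"roll":0,"fingers":1},
  {"dx":-57,"dy":11,"dz":0,"roll":0,"fingers":1},
  {"dx":-56,"dy":11,"dz":0,"roll":0,"fingers":1},
])

```text
clock: 7.95
eef_pos: [0.5881, -0.0307, 0.2025]
orientation: [0.0, 0.707, 0.707, 0.0]
contact_force: [0.5, -0.8, -0.3]
opening: 0.0855
```

```bash
python3 - <<'E'
from h import *
shot('side','s5');shot('wrist','w5');o=ctrl.get_obs();print(o['eef_pos'],o['opening'],o['contact_force'],proj('w5',np.array([[.5885,-.0285,.113]])))
E
```

```text
[ 0.58875857 -0.03364037  0.20253965] 0.08556573397655418 [-0.70451318  0.10385718 -0.16934505] [[315.42258873 233.7116283 ]]
```

View pics/w5.png

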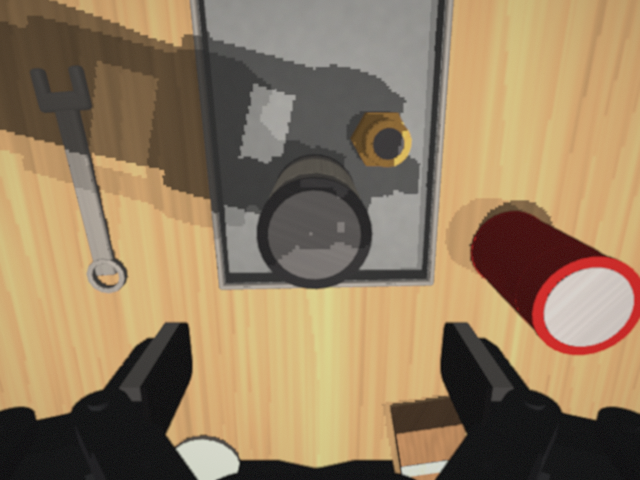

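View pics/s5.png

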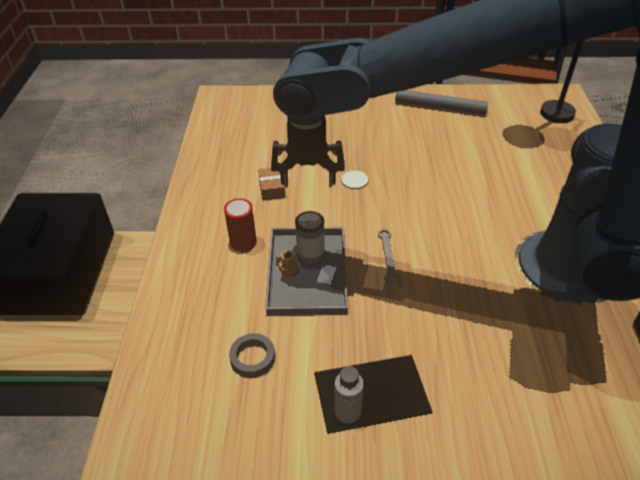

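Tin top is seen at (315,231), under the gripper. Spray is upright on the mat. Going down on the tin.

Call:
drive_tool([
  {"dx":0,"dy":0,"dz":0,"roll":0,"fingers":1},
  {"dx":0,"dy":0,"dz":40,"roll":0,"fingers":1},
  {"dx":0,"dy":0,"dz":40,"roll":0,"fingers":1},
  {"dx":0,"dy":0,"dz":35,"roll":0,"fingers":1},
  {"dx":0,"dy":0,"dz":18,"roll":0,"fingers":1},
  {"dx":0,"dy":0,"dz":5,"roll":0,"fingers":1},
  {"dx":0,"dy":0,"dz":0,"roll":0,"fingers":-1},
  {"dx":0,"dy":0,"dz":0,"roll":0,"fingers":-1},
  {"dx":0,"dy":0,"dz":0,"roll":0,"fingers":-1},
  {"dx":0,"dy":0,"dz":0,"roll":0,"fingers":-1},
], squeeze=50)

```text
clock: 9.3
eef_pos: [0.5892, -0.029, 0.066]
orientation: [0.001, 0.707, 0.707, 0.001]
contact_force: [-1.2, 0.3, 6.0]
opening: 0.0618
```

```bash
python3 - <<'E'
from h import *
shot('wrist','w6');o=ctrl.get_obs();print(o['eef_pos'],o['opening'],o['contact_force'])
E
```

```text
[ 0.58920107 -0.02900193  0.06600431] 0.061751061128157515 [-0.26562342  0.87854009  6.38599328]
```

View pics/w6.png

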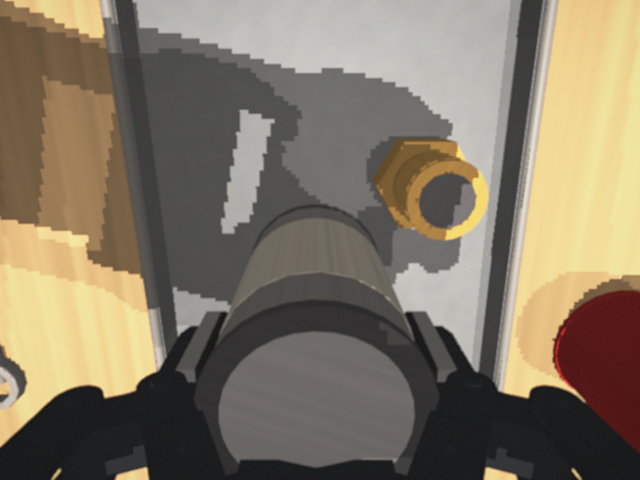

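Tin gripped (62 mm), upright. Lifting, then to (0.42, 0.293).

Call:
drive_tool([
  {"dx":0,"dy":0,"dz":-20,"roll":0,"fingers":-1},
  {"dx":0,"dy":0,"dz":-40,"roll":0,"fingers":-1},
  {"dx":27,"dy":-14,"dz":0,"roll":0,"fingers":-1},
  {"dx":50,"dy":-26,"dz":0,"roll":0,"fingers":-1},
  {"dx":54,"dy":-29,"dz":0,"roll":0,"fingers":-1},
  {"dx":54,"dy":-29,"dz":0,"roll":0,"fingers":-1},
  {"dx":54,"dy":-29,"dz":0,"roll":0,"fingers":-1},
  {"dx":50,"dy":-26,"dz":0,"roll":0,"fingers":-1},
  {"dx":33,"dy":-17,"dz":0,"roll":0,"fingers":-1},
  {"dx":0,"dy":0,"dz":0,"roll":0,"fingers":-1},
])

```text
clock: 10.6
eef_pos: [0.4161, 0.2947, 0.1245]
orientation: [-0.0, 0.705, 0.709, -0.0]
contact_force: [0.0, -0.1, -3.9]
opening: 0.0622
```

```bash
python3 - <<'E'
from h import *
shot('side','s7');shot('wrist','w7');o=ctrl.get_obs();print(o['eef_pos'],o['opening'],o['contact_force'])
E
```

```text
[0.41759333 0.29296664 0.12453113] 0.06162763657981253 [ 0.08274693 -0.60493582 -2.47565914]
```

View pics/s7.png

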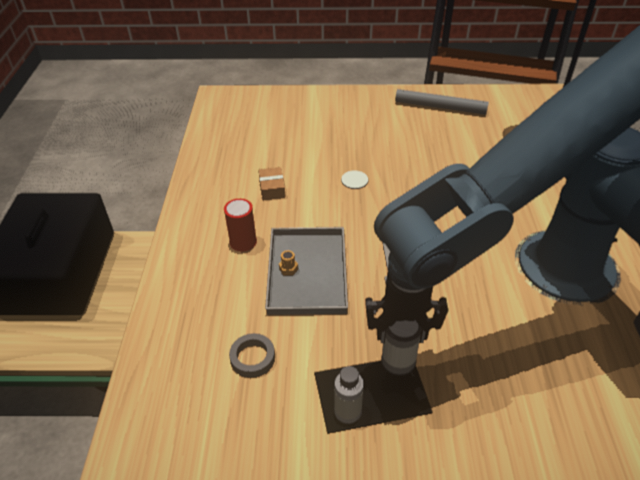

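View pics/w7.png

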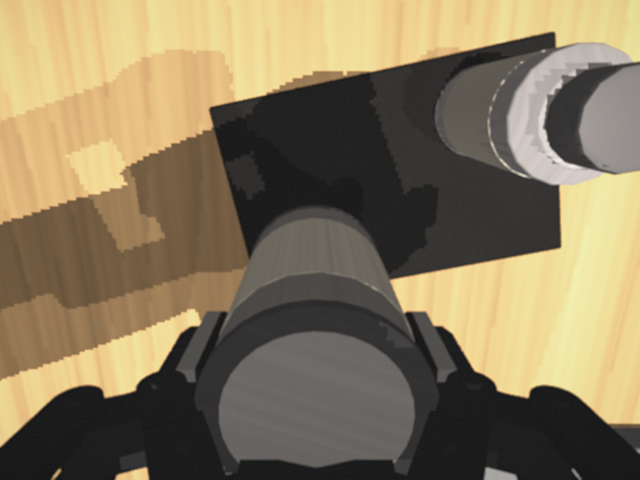

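```bash
python3 - <<'E'
from h import *
c=np.array([.4636,.3273])
for p in [onz('s7',(348.5,374.5),.134), onz('s7',(348.5,374.5),.134)]:
    print(p.round(4)); d=p[:2]-c; a=.2; print([d@[np.cos(a),np.sin(a)], d@[-np.sin(a),np.cos(a)]])
im=cv2.imread('pics/s7.png')[340:440,300:440]; cv2.imwrite('pics/s7c.png',cv2.resize(im,None,fx=5,fy=5))
for q in [(.5719,.2858),(.5472,.4079),(.355,.3684),(.3804,.2471)]: print(proj('s7',np.array([*q,.004])))
E
```

```text
[0.511 0.37  0.134]
[np.float64(0.05493739681790782), np.float64(0.03244813033818085)]
[0.511 0.37  0.134]
[np.float64(0.05493739681790782), np.float64(0.03244813033818085)]
[[314.70702253 372.32904645]]
[[327.26480912 431.56006828]]
[[431.24981508 411.65281936]]
[[410.89219533 355.56464931]]
```

View pics/s7c.png

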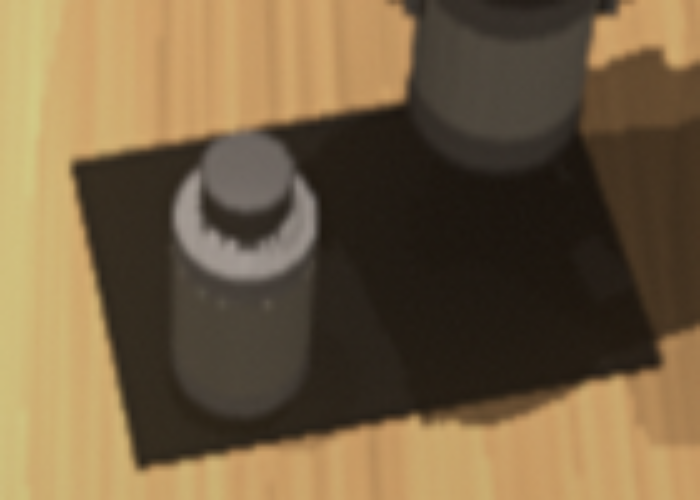

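Call:
drive_tool([
  {"dx":6,"dy":2,"dz":10,"roll":0,"fingers":-1},
  {"dx":0,"dy":0,"dz":20,"roll":0,"fingers":-1},
  {"dx":0,"dy":0,"dz":18,"roll":0,"fingers":-1},
  {"dx":0,"dy":0,"dz":6,"roll":0,"fingers":-1},
  {"dx":0,"dy":0,"dz":4,"roll":0,"fingers":-1},
  {"dx":0,"dy":0,"dz":0,"roll":0,"fingers":-1},
  {"dx":0,"dy":0,"dz":0,"roll":0,"fingers":0.8},
  {"dx":0,"dy":0,"dz":0,"roll":0,"fingers":1},
  {"dx":0,"dy":0,"dz":0,"roll":0,"fingers":1},
  {"dx":0,"dy":0,"dz":0,"roll":0,"fingers":1},
])

```text
clock: 11.95
eef_pos: [0.4199, 0.2992, 0.0664]
orientation: [0.0, 0.707, 0.707, 0.0]
contact_force: [-0.0, 0.1, 0.2]
opening: 0.0854
```

```bash
python3 - <<'E'
from h import *
shot('wrist','w8');o=ctrl.get_obs();print(o['eef_pos'],o['opening'],o['contact_force'])
E
```

```text
[0.4198662  0.29914559 0.06638167] 0.08542069504397316 [ 0.33907014 -0.81857864 -0.7938871 ]
```

View pics/w8.png

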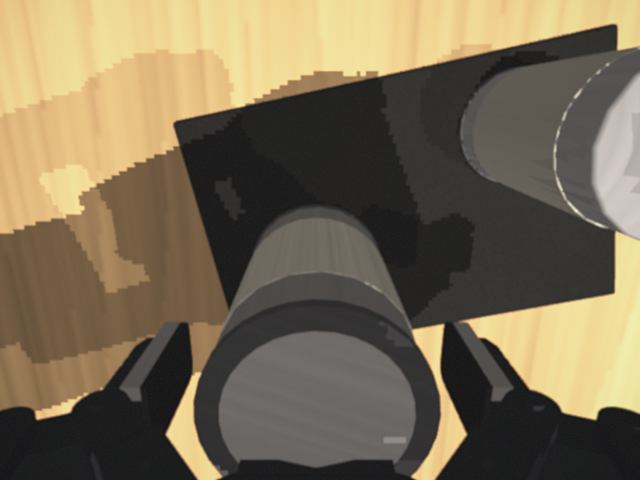

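Tin released upright on the mat. Up and over to the fitting.

Call:
drive_tool([
  {"dx":0,"dy":0,"dz":-30,"roll":0,"fingers":1},
  {"dx":0,"dy":0,"dz":-60,"roll":0,"fingers":1},
  {"dx":0,"dy":0,"dz":-30,"roll":0,"fingers":1},
  {"dx":-45,"dy":34,"dz":0,"roll":0,"fingers":1},
  {"dx":-45,"dy":35,"dz":0,"roll":0,"fingers":1},
  {"dx":-45,"dy":35,"dz":0,"roll":0,"fingers":1},
  {"dx":-45,"dy":35,"dz":0,"roll":0,"fingers":1},
  {"dx":-45,"dy":35,"dz":0,"roll":0,"fingers":1},
  {"dx":-45,"dy":34,"dz":0,"roll":0,"fingers":1},
  {"dx":-13,"dy":9,"dz":0,"roll":0,"fingers":1},
])

```text
clock: 13.25
eef_pos: [0.6383, 0.0135, 0.1861]
orientation: [0.0, 0.708, 0.706, 0.0]
contact_force: [-0.4, 1.2, 0.1]
opening: 0.0856
```

```bash
python3 - <<'E'
from h import *
shot('side','s9');shot('wrist','w9');o=ctrl.get_obs();print(o['eef_pos'],o['opening'],o['contact_force'],proj('w9',np.array([[.6368,.016,.051]])))
E
```

```text
[0.63730004 0.01517105 0.18594754] 0.08533959164719347 [-0.79074134  0.35863407 -0.41173835] [[314.60894674 222.6905586 ]]
```

View pics/w9.png

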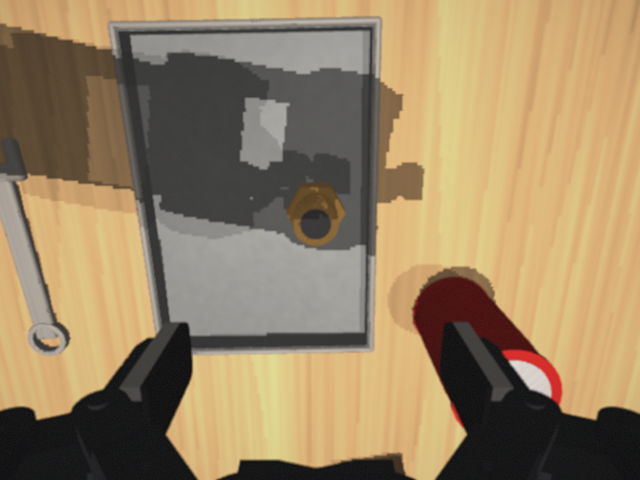

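View pics/s9.png

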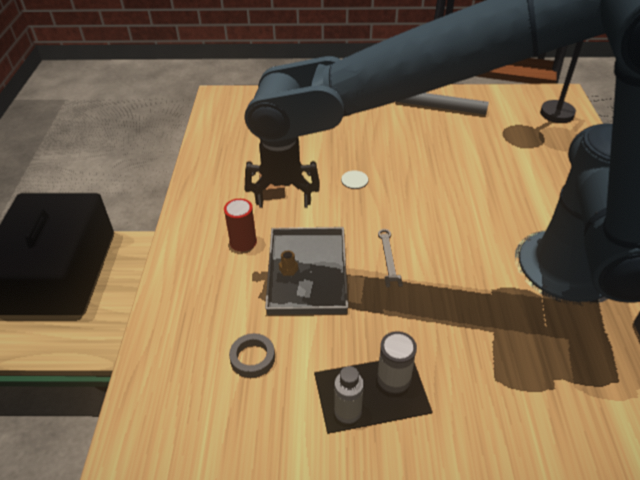

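Fitting seen at (316,223), as predicted. The tray's back wall is near, so I turn the jaws 90° (along y) for this grasp.

Call:
drive_tool([
  {"dx":0,"dy":0,"dz":0,"roll":10,"fingers":1},
  {"dx":0,"dy":0,"dz":0,"roll":10,"fingers":1},
  {"dx":0,"dy":0,"dz":0,"roll":10,"fingers":1},
  {"dx":0,"dy":0,"dz":0,"roll":10,"fingers":1},
  {"dx":0,"dy":0,"dz":0,"roll":10,"fingers":1},
  {"dx":0,"dy":0,"dz":0,"roll":10,"fingers":1},
  {"dx":0,"dy":0,"dz":0,"roll":10,"fingers":1},
  {"dx":0,"dy":0,"dz":0,"roll":10,"fingers":1},
  {"dx":0,"dy":0,"dz":0,"roll":10,"fingers":1},
  {"dx":0,"dy":0,"dz":0,"roll":0,"fingers":1},
])

```text
clock: 14.6
eef_pos: [0.636, 0.018, 0.1862]
orientation: [-0.0, 1.0, 0.002, -0.0]
contact_force: [-0.0, -1.1, 0.5]
opening: 0.0853
```

```bash
python3 - <<'E'
from h import *
shot('wrist','w10');o=ctrl.get_obs();print(o['eef_pos'],o['orientation'],o['contact_force'],proj('w10',np.array([[.6368,.016,.051]])))
E
```

```text
[0.63622689 0.0177129  0.1862696 ] [-1.54850691e-04  9.99996523e-01  2.62325481e-03 -2.20609827e-04] [-0.63722584 -0.94882327 -0.10867369] [[319.280687  224.3129538]]
```

View pics/w10.png

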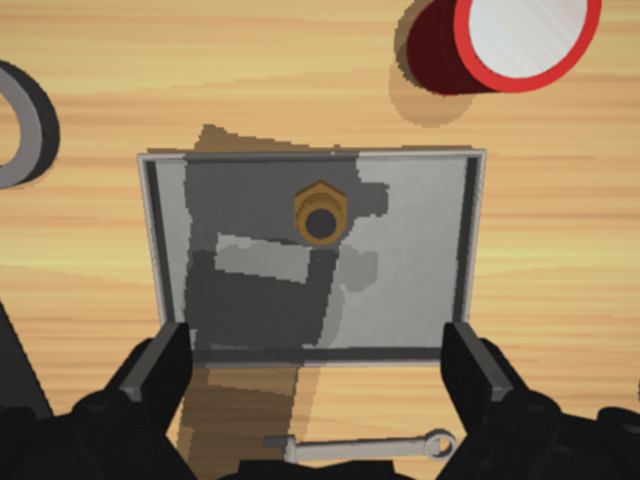

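Call:
drive_tool([
  {"dx":0.5,"dy":1.5,"dz":45,"roll":0,"fingers":1},
  {"dx":0,"dy":0,"dz":45,"roll":0,"fingers":1},
  {"dx":0,"dy":0,"dz":40,"roll":0,"fingers":1},
  {"dx":0,"dy":0,"dz":22,"roll":0,"fingers":1},
  {"dx":0,"dy":0,"dz":9,"roll":0,"fingers":0.5},
  {"dx":0,"dy":0,"dz":0,"roll":0,"fingers":0},
  {"dx":0,"dy":0,"dz":0,"roll":0,"fingers":-0.2},
  {"dx":0,"dy":0,"dz":0,"roll":0,"fingers":-1},
  {"dx":0,"dy":0,"dz":0,"roll":0,"fingers":-1},
  {"dx":0,"dy":0,"dz":0,"roll":0,"fingers":-1},
], squeeze=40)

```text
clock: 15.9
eef_pos: [0.639, 0.0145, 0.0273]
orientation: [0.0, 1.0, 0.0, 0.002]
contact_force: [-0.7, 0.6, 6.5]
opening: 0.0287
```

```bash
python3 - <<'E'
from h import *
shot('wrist','w11');o=ctrl.get_obs();print(o['eef_pos'],o['opening'],o['contact_force'])
E
```

```text
[0.63895883 0.01453204 0.02727958] 0.028650635171364538 [-0.13745889  0.13286131  5.49246803]
```

View pics/w11.png

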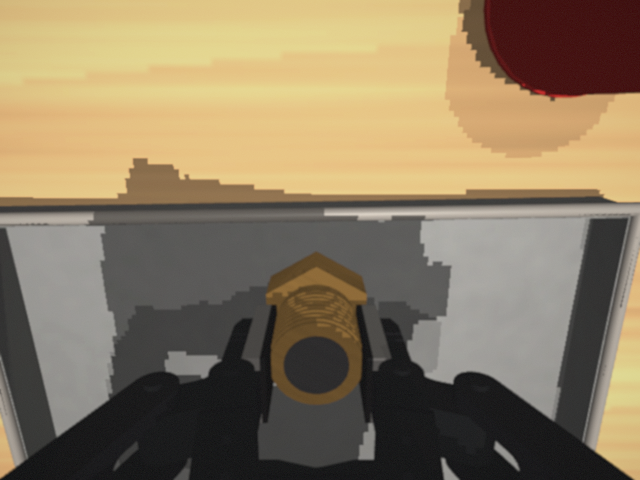

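Gripped on the stub (28.7 mm). Lifting and carrying to the pad.

Call:
drive_tool([
  {"dx":0,"dy":0,"dz":-20,"roll":0,"fingers":-1},
  {"dx":0,"dy":0,"dz":-40,"roll":0,"fingers":-1},
  {"dx":-15,"dy":30,"dz":0,"roll":0,"fingers":-1},
  {"dx":-26,"dy":52,"dz":0,"roll":0,"fingers":-1},
  {"dx":-26,"dy":52,"dz":0,"roll":0,"fingers":-1},
  {"dx":-26,"dy":52,"dz":0,"roll":0,"fingers":-1},
  {"dx":-26,"dy":52,"dz":0,"roll":0,"fingers":-1},
  {"dx":-26,"dy":52,"dz":0,"roll":0,"fingers":-1},
  {"dx":-16,"dy":29,"dz":0,"roll":0,"fingers":-1},
  {"dx":0,"dy":0,"dz":0,"roll":0,"fingers":-1},
])

```text
clock: 17.2
eef_pos: [0.4757, -0.3063, 0.0862]
orientation: [0.0, 1.0, -0.002, 0.0]
contact_force: [1.4, 0.5, -1.5]
opening: 0.0285
```

```bash
python3 - <<'E'
from h import *
shot('wrist','w12');shot('side','s12');o=ctrl.get_obs();print(o['eef_pos'],o['opening'],o['contact_force'])
E
```

```text
[ 0.47657844 -0.30415888  0.08571054] 0.02880550632324546 [ 0.82882121  0.63536861 -1.42298322]
```

View pics/w12.png

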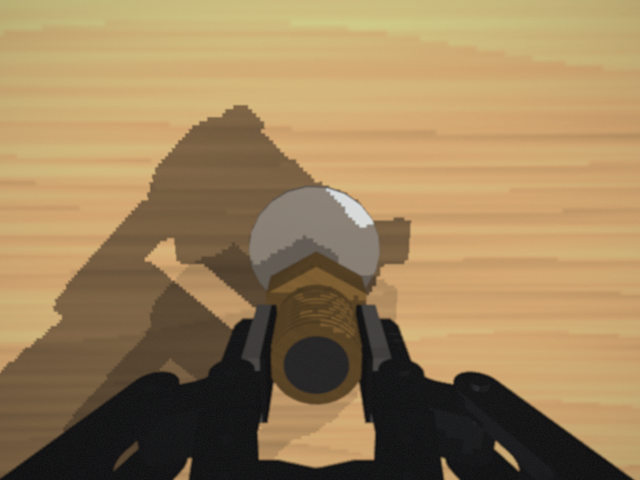

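View pics/s12.png

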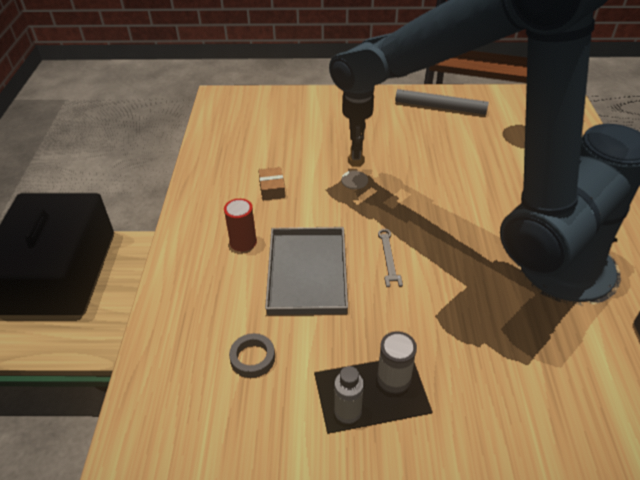

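```bash
python3 - <<'E'
from h import *
a=np.linspace(0,2*np.pi,60)
P=np.c_[.4763+.036*np.cos(a),-.304+.036*np.sin(a),0*a+.006]; q=proj('w12',P); print(q.min(0),q.max(0))
print('fit top', onz('w12',(317,365),.051+.0584), ctrl.get_obs()['eef_pos'])
E
```

```text
[245.89331485 186.74047221] [377.60816591 311.22664461]
fit top [ 0.47420071 -0.30661437  0.1094    ] [ 0.47657844 -0.30415888  0.08571054]
```

Call:
drive_tool([
  {"dx":1.5,"dy":-0.5,"dz":15,"roll":0,"fingers":-1},
  {"dx":0,"dy":0,"dz":20,"roll":0,"fingers":-1},
  {"dx":0,"dy":0,"dz":12,"roll":0,"fingers":-1},
  {"dx":0,"dy":0,"dz":6,"roll":0,"fingers":-1},
  {"dx":0,"dy":0,"dz":3,"roll":0,"fingers":-1},
  {"dx":0,"dy":0,"dz":0,"roll":0,"fingers":-1},
  {"dx":0,"dy":0,"dz":0,"roll":0,"fingers":0},
  {"dx":0,"dy":0,"dz":0,"roll":0,"fingers":0.5},
  {"dx":0,"dy":0,"dz":0,"roll":0,"fingers":1},
  {"dx":0,"dy":0,"dz":0,"roll":0,"fingers":1},
])

```text
clock: 18.55
eef_pos: [0.4782, -0.3039, 0.0293]
orientation: [0.0, 1.0, 0.0, 0.0]
contact_force: [0.8, -0.1, -0.4]
opening: 0.0853
```

```bash
python3 - <<'E'
from h import *
shot('wrist','w13');o=ctrl.get_obs();print(o['eef_pos'],o['opening'],o['contact_force'])
E
```

```text
[ 0.47816659 -0.30386717  0.02925814] 0.08554570055906761 [-0.11833558  0.31109971 -0.18147476]
```

View pics/w13.png

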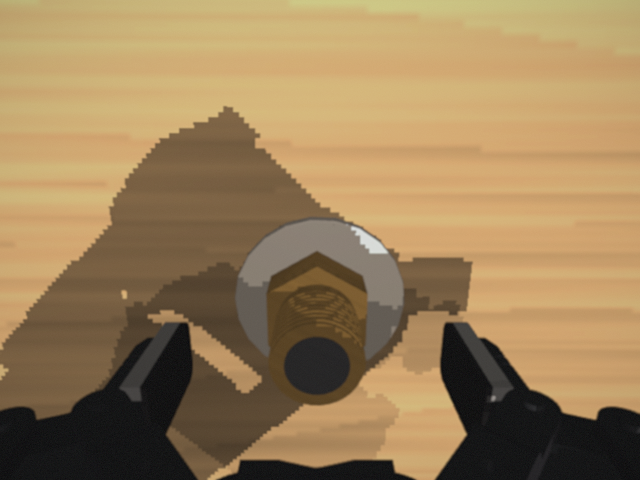

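Fitting stands about centred on the pad. I'll raise the arm, turn back and check.

Call:
drive_tool([
  {"dx":0,"dy":0,"dz":-30,"roll":0,"fingers":1},
  {"dx":0,"dy":0,"dz":-60,"roll":0,"fingers":1},
  {"dx":0,"dy":0,"dz":-60,"roll":0,"fingers":1},
  {"dx":0,"dy":0,"dz":-10,"roll":-10,"fingers":1},
  {"dx":0,"dy":0,"dz":0,"roll":-10,"fingers":1},
  {"dx":0,"dy":0,"dz":0,"roll":-10,"fingers":1},
  {"dx":0,"dy":0,"dz":0,"roll":-10,"fingers":1},
  {"dx":0,"dy":0,"dz":0,"roll":-10,"fingers":1},
  {"dx":0,"dy":0,"dz":0,"roll":-10,"fingers":1},
  {"dx":0,"dy":0,"dz":0,"roll":0,"fingers":1},
])

```text
clock: 19.85
eef_pos: [0.4781, -0.3038, 0.1892]
orientation: [-0.0, 0.866, 0.499, -0.0]
contact_force: [0.2, -0.4, 0.0]
opening: 0.0854
```

```bash
python3 - <<'E'
from h import *
shot('wrist','w14');shot('side','s14');o=ctrl.get_obs();print(o['eef_pos'],o['orientation'],o['contact_force'],o['joint_pos'].round(2))
a=np.linspace(0,2*np.pi,60)
P=np.c_[.4763+.036*np.cos(a),-.304+.036*np.sin(a),0*a+.006]; q=proj('w14',P); print(q.min(0),q.max(0), proj('w14',np.array([.4763,-.304,.054])))
E
```

```text
[ 0.47812215 -0.30383509  0.18922855] [-4.59611625e-05  8.66547540e-01  4.99094539e-01 -1.11132119e-05] [ 0.72485857 -0.41402372  0.07499033] [-0.77  0.09  1.81  0.    1.24 -0.24]
[268.60565272 163.78986841] [361.41845185 254.25852326] [[314.78832884 227.6421887 ]]
```

View pics/w14.png

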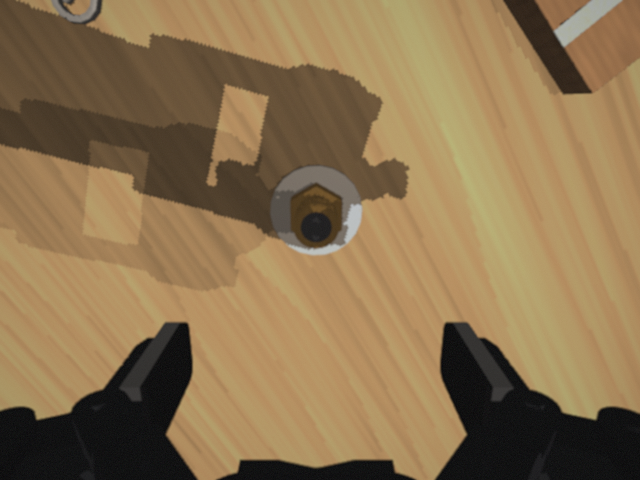

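View pics/s14.png

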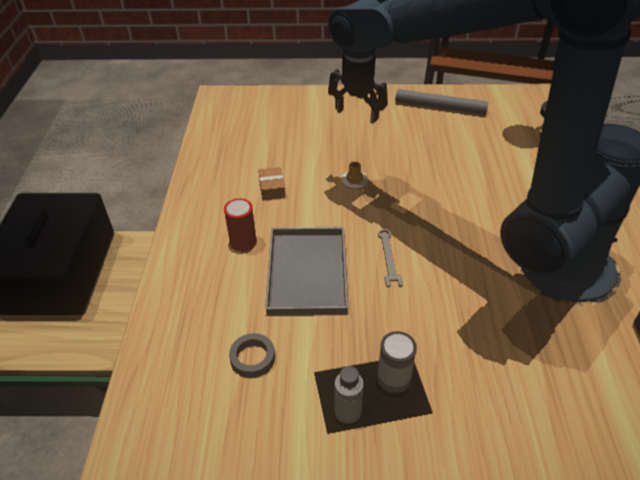

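Fitting is centred on the pad: stub top (316,226) against predicted (315,228). Back to the tin.

Call:
drive_tool([
  {"dx":0,"dy":0,"dz":0,"roll":-10,"fingers":1},
  {"dx":0,"dy":0,"dz":0,"roll":-10,"fingers":1},
  {"dx":0,"dy":0,"dz":0,"roll":-10,"fingers":1},
  {"dx":40,"dy":-4,"dz":0,"roll":0,"fingers":1},
  {"dx":55,"dy":-5,"dz":0,"roll":0,"fingers":1},
  {"dx":55,"dy":-5,"dz":0,"roll":0,"fingers":1},
  {"dx":55,"dy":-5,"dz":0,"roll":0,"fingers":1},
  {"dx":55,"dy":-5,"dz":0,"roll":0,"fingers":1},
  {"dx":55,"dy":-5,"dz":0,"roll":0,"fingers":1},
  {"dx":55,"dy":-5,"dz":0,"roll":0,"fingers":1},
])

```text
clock: 21.2
eef_pos: [0.4436, 0.0678, 0.1896]
orientation: [0.0, 0.708, 0.706, 0.0]
contact_force: [1.0, -0.2, -0.1]
opening: 0.0854
```

Call:
drive_tool([
  {"dx":55,"dy":-5,"dz":0,"roll":0,"fingers":1},
  {"dx":55,"dy":-5,"dz":0,"roll":0,"fingers":1},
  {"dx":55,"dy":-6,"dz":0,"roll":0,"fingers":1},
  {"dx":50,"dy":-6,"dz":0,"roll":0,"fingers":1},
  {"dx":18,"dy":-2,"dz":0,"roll":0,"fingers":1},
  {"dx":0,"dy":0,"dz":0,"roll":0,"fingers":1},
  {"dx":0,"dy":0,"dz":0,"roll":0,"fingers":1},
  {"dx":0,"dy":0,"dz":0,"roll":0,"fingers":1},
  {"dx":0,"dy":0,"dz":0,"roll":0,"fingers":1},
  {"dx":0,"dy":0,"dz":0,"roll":0,"fingers":1},
])

```text
clock: 22.45
eef_pos: [0.42, 0.2987, 0.1894]
orientation: [0.0, 0.707, 0.707, 0.0]
contact_force: [-0.2, -0.6, 0.2]
opening: 0.0853
```

```bash
python3 - <<'E'
from h import *
shot('wrist','w15');o=ctrl.get_obs();print(o['eef_pos'],o['orientation'],proj('w15',np.array([.4199,.2992,.114])))
E
```

```text
[0.41992048 0.29881336 0.18933909] [2.14278827e-05 7.07086657e-01 7.07126903e-01 3.84521913e-05] [[317.04428851 256.14508221]]
```

View pics/w15.png

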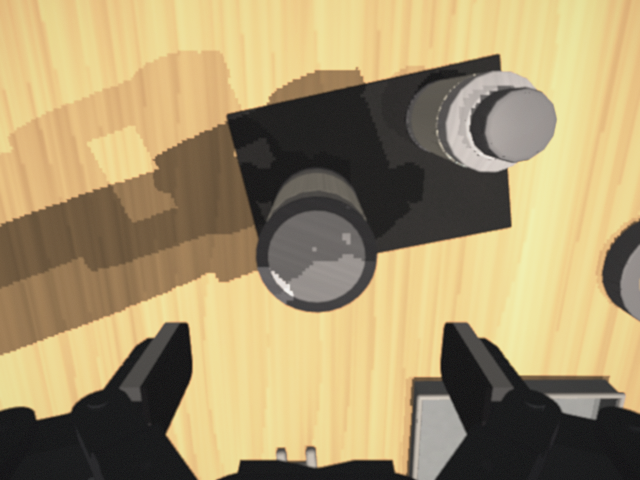

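Call:
drive_tool([
  {"dx":0,"dy":0,"dz":40,"roll":0,"fingers":1},
  {"dx":0,"dy":0,"dz":40,"roll":0,"fingers":1},
  {"dx":0,"dy":0,"dz":30,"roll":0,"fingers":1},
  {"dx":0,"dy":0,"dz":13,"roll":0,"fingers":1},
  {"dx":0,"dy":0,"dz":0,"roll":0,"fingers":1},
  {"dx":0,"dy":0,"dz":0,"roll":0,"fingers":-1},
  {"dx":0,"dy":0,"dz":0,"roll":0,"fingers":-1},
  {"dx":0,"dy":0,"dz":0,"roll":0,"fingers":-1},
  {"dx":0,"dy":0,"dz":0,"roll":0,"fingers":-1},
  {"dx":0,"dy":0,"dz":0,"roll":0,"fingers":-1},
], squeeze=50)

```text
clock: 23.75
eef_pos: [0.4209, 0.2996, 0.068]
orientation: [0.001, 0.707, 0.707, 0.001]
contact_force: [-0.7, -0.5, 5.8]
opening: 0.0619
```

Call:
drive_tool([
  {"dx":0,"dy":0,"dz":-20,"roll":0,"fingers":-1},
  {"dx":0,"dy":0,"dz":-40,"roll":0,"fingers":-1},
  {"dx":-30,"dy":15,"dz":0,"roll":0,"fingers":-1},
  {"dx":-54,"dy":28,"dz":0,"roll":0,"fingers":-1},
  {"dx":-54,"dy":28,"dz":0,"roll":0,"fingers":-1},
  {"dx":-54,"dy":28,"dz":0,"roll":0,"fingers":-1},
  {"dx":-54,"dy":28,"dz":0,"roll":0,"fingers":-1},
  {"dx":-50,"dy":26,"dz":0,"roll":0,"fingers":-1},
  {"dx":-32,"dy":15,"dz":0,"roll":0,"fingers":-1},
  {"dx":0,"dy":0,"dz":0,"roll":0,"fingers":-1},
])

```text
clock: 25.0
eef_pos: [0.5884, -0.0311, 0.1259]
orientation: [0.0, 0.708, 0.706, -0.0]
contact_force: [-0.4, 1.1, -3.6]
opening: 0.0622
```

```bash
python3 - <<'E'
from h import *
shot('wrist','w16');shot('side','s16');o=ctrl.get_obs();print(o['eef_pos'],o['opening'])
E
```

```text
[ 0.58718393 -0.02857801  0.12550333] 0.06214536239058527
```

View pics/s16.png

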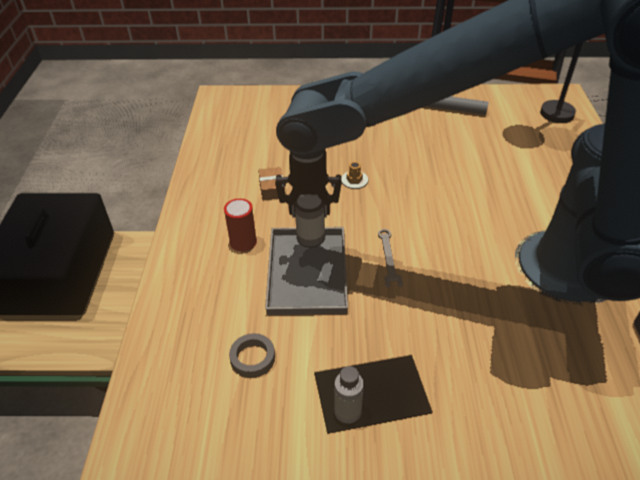

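Call:
drive_tool([
  {"dx":0,"dy":1,"dz":15,"roll":0,"fingers":-1},
  {"dx":0,"dy":0,"dz":20,"roll":0,"fingers":-1},
  {"dx":0,"dy":0,"dz":14,"roll":0,"fingers":-1},
  {"dx":0,"dy":0,"dz":6,"roll":0,"fingers":-1},
  {"dx":0,"dy":0,"dz":4,"roll":0,"fingers":-1},
  {"dx":0,"dy":0,"dz":0,"roll":0,"fingers":-1},
  {"dx":0,"dy":0,"dz":0,"roll":0,"fingers":0.8},
  {"dx":0,"dy":0,"dz":0,"roll":0,"fingers":1},
  {"dx":0,"dy":0,"dz":0,"roll":0,"fingers":1},
  {"dx":0,"dy":0,"dz":0,"roll":0,"fingers":1},
])

```text
clock: 26.35
eef_pos: [0.5892, -0.0289, 0.0676]
orientation: [0.0, 0.707, 0.707, 0.0]
contact_force: [-1.2, -0.1, 0.2]
opening: 0.0859
```

```bash
python3 - <<'E'
from h import *
shot('wrist','w17');o=ctrl.get_obs();print(o['eef_pos'],o['opening'],o['contact_force'])
E
```

```text
[ 0.58910109 -0.02882923  0.06745923] 0.08533667621498886 [ 0.56703194 -0.7228039   0.54430755]
```

View pics/w17.png

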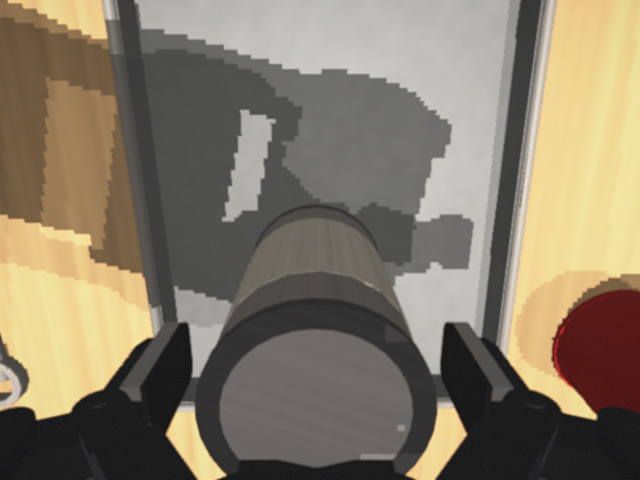

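Tin is back in the tray and matches the view at first grip. Now the spray can.

Call:
drive_tool([
  {"dx":0,"dy":0,"dz":-30,"roll":0,"fingers":1},
  {"dx":0,"dy":0,"dz":-60,"roll":0,"fingers":1},
  {"dx":0,"dy":0,"dz":-40,"roll":0,"fingers":1},
  {"dx":56,"dy":-11,"dz":0,"roll":0,"fingers":1},
  {"dx":57,"dy":-11,"dz":0,"roll":0,"fingers":1},
  {"dx":57,"dy":-11,"dz":0,"roll":0,"fingers":1},
  {"dx":57,"dy":-11,"dz":0,"roll":0,"fingers":1},
  {"dx":57,"dy":-11,"dz":0,"roll":0,"fingers":1},
  {"dx":57,"dy":-11,"dz":0,"roll":0,"fingers":1},
  {"dx":56,"dy":-12,"dz":0,"roll":0,"fingers":1},
])

```text
clock: 27.65
eef_pos: [0.5102, 0.37, 0.1974]
orientation: [0.0, 0.707, 0.707, 0.0]
contact_force: [0.6, 0.1, -0.4]
opening: 0.0854
```

```bash
python3 - <<'E'
from h import *
shot('wrist','w18');o=ctrl.get_obs();print(o['eef_pos'],o['opening'],o['contact_force'],proj('w18',np.array([.511,.3695,.134])))
E
```

```text
[0.50789074 0.37564752 0.19747454] 0.08567329271719851 [-4.54839592  1.67509522  1.25180532] [[318.81730176 265.98676319]]
```

View pics/w18.png

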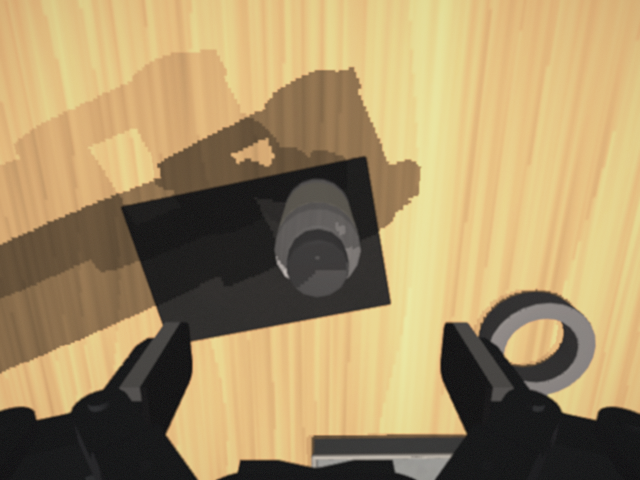

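Call:
drive_tool([
  {"dx":0,"dy":0,"dz":0,"roll":0,"fingers":1},
  {"dx":0,"dy":0,"dz":40,"roll":0,"fingers":1},
  {"dx":0,"dy":0,"dz":40,"roll":0,"fingers":1},
  {"dx":0,"dy":0,"dz":30,"roll":0,"fingers":1},
  {"dx":0,"dy":0,"dz":14,"roll":0,"fingers":1},
  {"dx":0,"dy":0,"dz":0,"roll":0,"fingers":-1},
  {"dx":0,"dy":0,"dz":0,"roll":0,"fingers":-1},
  {"dx":0,"dy":0,"dz":0,"roll":0,"fingers":-1},
  {"dx":0,"dy":0,"dz":0,"roll":0,"fingers":-1},
  {"dx":0,"dy":0,"dz":0,"roll":0,"fingers":-1},
], squeeze=40)

```text
clock: 28.95
eef_pos: [0.5119, 0.3687, 0.0753]
orientation: [0.001, 0.707, 0.707, 0.001]
contact_force: [-0.7, -2.1, 6.6]
opening: 0.0491
```

Call:
drive_tool([
  {"dx":0,"dy":0,"dz":-20,"roll":0,"fingers":-1},
  {"dx":0,"dy":0,"dz":-40,"roll":0,"fingers":-1},
  {"dx":-25,"dy":7,"dz":0,"roll":0,"fingers":-1},
  {"dx":-50,"dy":13,"dz":0,"roll":0,"fingers":-1},
  {"dx":-50,"dy":13,"dz":0,"roll":0,"fingers":-1},
  {"dx":-50,"dy":13,"dz":0,"roll":0,"fingers":-1},
  {"dx":-50,"dy":13,"dz":0,"roll":0,"fingers":-1},
  {"dx":-50,"dy":13,"dz":0,"roll":0,"fingers":-1},
  {"dx":-25,"dy":6,"dz":0,"roll":0,"fingers":-1},
  {"dx":0,"dy":0,"dz":0,"roll":0,"fingers":-1},
])

```text
clock: 30.2
eef_pos: [0.5892, 0.0665, 0.1339]
orientation: [0.0, 0.708, 0.706, 0.0]
contact_force: [0.5, -0.3, -3.0]
opening: 0.0485
```

```bash
python3 - <<'E'
from h import *
shot('wrist','w19');shot('side','s19');o=ctrl.get_obs();print(o['eef_pos'],o['opening'])
E
```

```text
[0.58863975 0.06851182 0.13351931] 0.048774891084076386
```

View pics/s19.png

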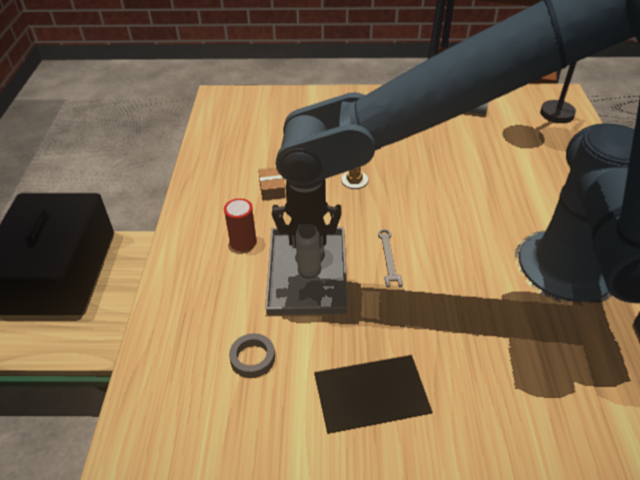

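Lowering: 0.1335 → about 0.0743.

Call:
drive_tool([
  {"dx":0,"dy":0.5,"dz":15,"roll":0,"fingers":-1},
  {"dx":0,"dy":0,"dz":20,"roll":0,"fingers":-1},
  {"dx":0,"dy":0,"dz":14,"roll":0,"fingers":-1},
  {"dx":0,"dy":0,"dz":6,"roll":0,"fingers":-1},
  {"dx":0,"dy":0,"dz":4,"roll":0,"fingers":-1},
  {"dx":0,"dy":0,"dz":0,"roll":0,"fingers":-1},
  {"dx":0,"dy":0,"dz":0,"roll":0,"fingers":0.5},
  {"dx":0,"dy":0,"dz":0,"roll":0,"fingers":1},
  {"dx":0,"dy":0,"dz":0,"roll":0,"fingers":1},
  {"dx":0,"dy":0,"dz":0,"roll":0,"fingers":1},
])

```text
clock: 31.55
eef_pos: [0.5896, 0.0682, 0.0745]
orientation: [0.0, 0.707, 0.707, 0.0]
contact_force: [-0.7, 0.2, 0.2]
opening: 0.0854
```

Call:
drive_tool([
  {"dx":0,"dy":0,"dz":-25,"roll":0,"fingers":1},
  {"dx":0,"dy":0,"dz":-50,"roll":0,"fingers":1},
  {"dx":0,"dy":0,"dz":-60,"roll":0,"fingers":1},
  {"dx":0,"dy":-40,"dz":-30,"roll":0,"fingers":1},
  {"dx":20,"dy":-50,"dz":-20,"roll":0,"fingers":1},
  {"dx":50,"dy":-30,"dz":0,"roll":0,"fingers":1},
  {"dx":50,"dy":-30,"dz":0,"roll":0,"fingers":1},
  {"dx":50,"dy":-20,"dz":0,"roll":0,"fingers":1},
  {"dx":30,"dy":0,"dz":0,"roll":0,"fingers":1},
  {"dx":0,"dy":0,"dz":0,"roll":0,"fingers":1},
])

```text
clock: 32.8
eef_pos: [0.4188, 0.2695, 0.2594]
orientation: [0.0, 0.706, 0.708, 0.0]
contact_force: [-0.6, -0.3, -0.8]
opening: 0.0855
```

```bash
python3 - <<'E'
from h import *
shot('top','t20');shot('side','s20');o=ctrl.get_obs();print(o['eef_pos'],o['opening'],o['contact_force'])
E
```

```text
[0.41927582 0.26779355 0.25918397] 0.08556359750330454 [-0.24322916  0.19224634 -0.05593015]
```

View pics/t20.png

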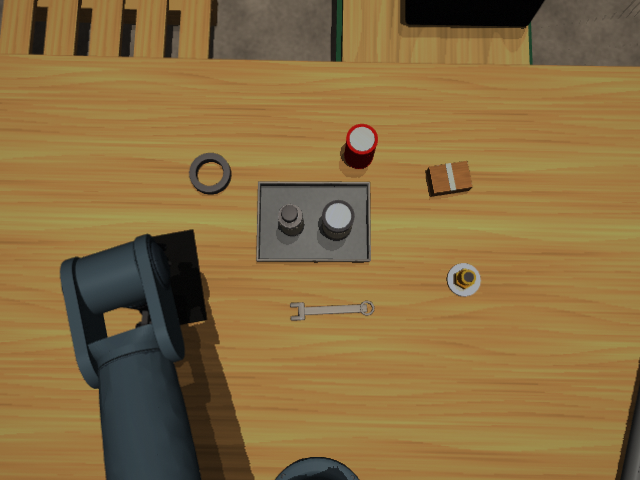

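View pics/s20.png

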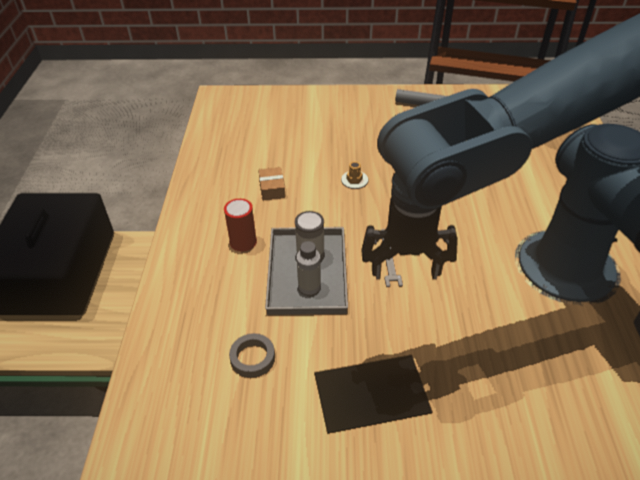

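Top view: spray cap (290,212), tin (338,216) and fitting (464,278) on the pad (464,280), all as wanted. I'll check shifts against the first pictures.

```bash
python3 - <<'E'
from h import *
for a,b,boxes in [('top0','t20',{'tin':(318,198,358,240),'spray':(276,200,306,240),'tape':(188,150,232,196),'wrench':(285,298,380,324),'box':(424,158,474,200)}),('side0','s20',{'tin+spray':(293,208,327,300)})]:
    A=cv2.imread(f'pics/{a}.png',0);B=cv2.imread(f'pics/{b}.png',0)
    for n,(x0,y0,x1,y1) in boxes.items():
        t=A[y0:y1,x0:x1]; s=B[y0-12:y1+12,x0-12:x1+12]; r=cv2.matchTemplate(s,t,cv2.TM_CCOEFF_NORMED); _,v,_,l=cv2.minMaxLoc(r); print(b,n,'px shift',l[0]-12,l[1]-12,round(v,3))
B=cv2.imread('pics/t20.png'); cv2.imwrite('pics/padc.png',cv2.resize(B[255:305,440:490],None,fx=10,fy=10,interpolation=cv2.INTER_CUBIC))
print(proj('t20',np.array([[.4763,-.304,.054]])))
E
```

```text
t20 tin px shift 0 0 0.967
t20 spray px shift 0 1 0.938
t20 tape px shift 0 0 1.0
t20 wrench px shift 0 0 0.998
t20 box px shift 0 0 1.0
s20 tin+spray px shift 0 0 0.973
[[469.01943357 277.2094233 ]]
```

View pics/padc.png

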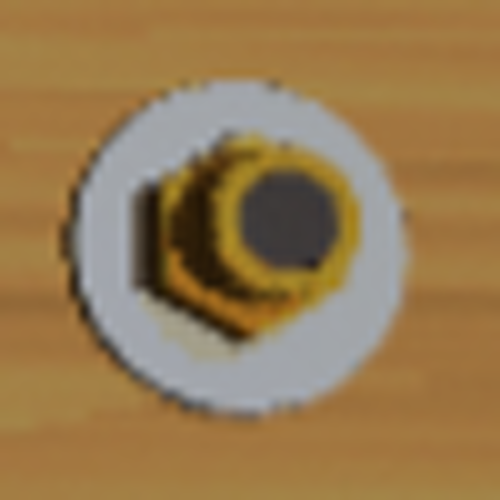

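```bash
python3 -c "
from rig import ctrl
print(ctrl.finish_job(), ctrl.get_obs()['clock'])"
```

```text
the job is handed in; nothing more can be done
the job is handed in; nothing more can be done
```

The job is done and handed in, about 33 s into the 128 s allowed. `finish_job` reported no verdict. I moved the spray can and then the tin upright onto the mat. I then stood the fitting on the pad with the jaws turned 90° to clear the tray's back wall, and put the tin and the spray can back on their spots.

**Last checks, final pictures against the first ones:**
- **Cans:** the tin shifted 0 px and the spray can 1 px, which is about 2 mm. Both stand upright in the tray and are released.
- **Fitting:** it stands upright on the pad, its axis about 1 mm from the centre.
- **Bystanders:** the tape roll, wrench and screw box show no shift. The red look-alike can looks unmoved by eye.
- **Arm:** it is clear of everything, with contact force close to zero.

The first estimates of the spray can's position differed by about 2 mm between cameras, and I used the value that the side and wrist views supported. Otherwise no check failed or disagreed.

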